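Nudge a brake pad home in its caliper

ROBOT

A 6-joint arm with a two-finger parallel gripper is mounted at the origin on the work surface. World frame = base frame: x ahead of the robot, y to its left, z up, the work surface at z = 0. Lengths are in m, angles in degrees, forces in N, time in s.
With the tool pointing down it reaches from about 0.35 to 0.875 m from the base axis. Payload 4.2 kg.
Tool frame: the origin (TCP) lies on the front face of the gripper's body, between the roots of the fingers; the fingertips stand finger_overhang ahead of it and the grasp point (between the pads) lies 51 mm ahead of it (finger_overhang is the distance from the TCP to the fingertips, in m); z points along the fingers, y is the line along which they close (so a half turn about z gives the same grasp; the last joint's range is limited). The gripper opens to 87 mm and grips with 3 to 60 N. Pads are 19 mm wide; open, the fingers measure 117 mm over their backs; the gripper's body (75 mm by 190 mm) begins 51 mm behind the grasp point.
Start: joints at [82.941, 22.042, 0.453, 0, -68.411, -14.817], TCP at [0.233, 0.58, 0.292] pointing down, gripper open.
Joint ranges: [-179.83, 179.83], [-69.29, 118.12], [-61.27, 80.66], [-181.25, 117.63], [-171.15, -9.14], [-177.46, 177.46]. Speed limits (degrees/s): [159.86, 159.86, 180, 180, 180, 180].

INTERFACE

Orientations are given as a 3x3 rotation matrix whose columns are the frame's x, y, z axes.
In Python, from station import sense, capture, camera_model, finish_job, finger_overhang gives the robot as it stands. The module is installed in compiled form; this text tells all that it offers.
- The arm moves only by the tool jog_arm, never from a script. Its argument "rows" is a list that holds one entry, the list of rows, each a list of 4 numbers: the shift along the tool's x, y, z in m, then the turn about the tool's z in rad. A call has 1 to 20 rows; each row shifts and turns the commanded pose from where the row before left it, along the tool's axes as they then stand; what a row does not reach is not made up. A row lasts 1/8 s, in which the tool goes at most 62.5 mm and 10.7 degrees, less where a joint would pass 70% of its speed; a pose out of reach is approached as far as the arm can. A call is refused whole if a number of a shift passes 0.0625 or a number of a turn 0.188, either way. A call with a gripper value outside its range is refused whole. "claw" is the opening, from 0 (shut) to 1 (fully open), set as the call begins (left out, the last holds). The fingers move at their own pace and stop on an object; the grip force is fixed at half the most. Time passes only in rows, so rows that do not move let the fingers close. It gives the time, the measured TCP pose, the force, the opening and the grip force at its end, in the units of the state.
- sense(): the state, without advancing time (a new reading comes with each control period).
- capture(name): name is "scene" or "side" or "wrist"; returns the picture (400x640x3 uint8, red, green, blue); there is no depth.
- camera_model(name): a dict with "fovy" (degrees; the focal length in pixels is half the picture's height over the tangent of half this angle, whatever the lens; pixels are square), "cx", "cy" (the principal point, pixels), "eye" and "rotation" of the camera in the world. Camera axes: x right, y down, z forward; pixel columns grow to the right and rows downward; lengths in m; the calibration is good to about 2 mm. A picture is of the moment at which its call begins: read the wrist's pose just before it. camera_model takes no time and is no camera call; for the wrist camera it gives the pose at the moment of the call.
- finish_job(): hands the job in; it is judged then, once.
The state is a dict: "time_s": time; "joints": joint angles; "joint_velocities": joint speeds; "effort": joint torques, N m; "tcp_pos": TCP position; "ee_rot": TCP orientation; "wrist_force": force on the tool from outside, world axes, zero at the start; "moment": the same for the moment, N m; "gripper_width": opening from 0.0 (shut) to 1.0 (fully open); "gripper_force": force on a finger pad.
Only numpy, scipy, OpenCV 4.12 (cv2) and the standard library are available. Lean on these libraries where they do the work, as an engineer would, in place of code of your own. Each camera call takes 0.05 s, during which the arm holds its last target. There are 200 camera calls.

TASK

Pick up the wooden-handled drift from the rubber mat and with it alone, never with the hand, nudge the brake pad gently along its channel into the caliper until it is fully home against the hidden abutment inside; press no harder than about 25 N, as the shims there bend. Then lay the drift back down on the mat the same way up as it lay and let go, leaving the pad home and everything else where it is.

Things in the scene. Friction and masses are not known exactly. Their poses are not given: they have to be found in the camera images.
- caliper: Grey cast brake caliper bolted down, 170 mm (x) x 90 mm (y, 142 mm over the ears); origin at the centre of its underside. A straight channel along its x axis is open at the -x end: floor at z = 20 mm, 47 mm between side rails (tops at z = 43 mm). A bridge roofs it from x = -15 to +85 mm (top z = 65 mm, bosses to 76 mm). The pad is pushed towards +x.
- pad: Loose brake pad, 96 mm (x) x 44 mm (y) x 18 mm high, 0.25 to 0.5 kg: dark steel back plate, two black friction blocks. Lies in the channel along the caliper's x, nose (+x) near the bridge's edge, tail (-x) out of the mouth. Origin: centre of its underside. Has 20 to 70 mm to travel, slides with about 1 to 5 N; at the abutment resistance rises steeply within 1 mm.
- pad_tail (a point): Centre of the pad's flat tail face, 30 mm wide over the tab and 18 mm high, 48 mm behind the pad's origin and 9 mm above its underside: where to push, along the pad's +x.
- drift: Drift lying on the mat, 200 mm long, 0.22 kg: wooden handle 110 mm (x) x 22 mm (y) x 32 mm high from x = -60 to +50 mm, then a round steel shaft 14 mm across along +x to its flat tip at x = +140 mm. The shaft's axis is 15 mm above the drift's underside. Origin on its underside.
- drift_grip (a point): Good place to grip the handle across its 22 mm width (the drift's y): at x = +15 mm, 20 mm above the drift's underside, near the centre of mass.
- drift_tip (a point): Centre of the drift's flat tip, 14 mm across, x = +140 mm, 15 mm above its underside.
- mat: Black rubber mat fixed on the bench, 300 mm (x) x 130 mm (y) x 4 mm; origin at the centre of its underside. The drift starts on it, roughly along its x axis.
- multimeter: Bystander: yellow multimeter 145 x 78 x 44 mm lying beyond the caliper; leave alone.
- master_cylinder: Bystander: small aluminium brake master cylinder lying on the bench, about 165 mm long, 42 mm high; leave alone.
- wrench: Bystander: steel spanner 170 mm long lying on the bench; leave alone.
- socket: Bystander: steel socket 32 mm across, 40 mm tall, standing on the bench; leave alone.
- caliper_mouth (a point): Centre of the channel's open mouth, 85 mm before the caliper's origin (its -x end), 29 mm above the bench. Under the bridge, out of sight, a rigid steel abutment stops the pad; shims of unknown thickness put its face anywhere from 115 to 145 mm beyond this point along the caliper's x. Over 25 N on it bends the shims.
- pad_nose (a point): Middle of the pad's nose, the end that meets the abutment: 48 mm ahead of the pad's origin, 3.5 mm above its underside; hidden under the bridge once pushed in.

How it is judged (in metres and radians):
On the way, in this order (a step that is already met when the one before it is completed fails the run):
1. the drift is lifted off the mat (height (world z) of drift above 0.01 m), for 0.1 s.
2. the pad is home: its nose within 2 mm of the abutment (x of pad_nose in the frame of abutment above -0.002 m), for 0.2 s.
At the end, for the whole second after the job is handed in: The pad lies in the channel with its nose within 2 mm of the hidden abutment, at rest; the drift lies flat on its underside on the mat (its handle's grip point over the mat), released and at rest (x of pad_nose in the frame of abutment above -0.002 m and z of pad in the frame of caliper below 0.023 m and angle between the x axis of pad and the x axis of caliper, either way round below 0.1 rad and linear speed of each of pad, drift below 0.01 m/s and height (world z) of drift between 0.002 and 0.008 m and angle between drift's own z axis and vertical below 0.1 rad and x of drift_grip in the frame of mat between -0.13 and 0.13 m and y of drift_grip in the frame of mat between -0.06 and 0.06 m); the robot touches nothing.
It fails at once if the pad is pressed on the abutment with more than 25 N (contact force between pad and abutment above 25 N).
It fails at once if the robot's fingers or arm touch the pad (only the drift may push it) (contact force between any of the fingers, the arm and pad above 0.5 N).
It fails at once if the pad is shoved fast (over 0.2 m/s) (linear speed of pad above 0.2 m/s).
It fails at once if a bystander (multimeter, master cylinder, wrench or socket) is moved by more than 15 mm (distance of any of multimeter, master_cylinder, wrench, socket from where it was at the start of the episode above 0.015 m).
It also fails if it takes over 70 s, if anything falls off the work surface, if the arm or the gripper's body presses on something with over 40 N, if the wrist force passes 120 N, or if a joint passes its speed limit or range.

## Working session

There is one attempt and no reset: what is moved stays moved. The work goes in short steps, Python scripts to look and compute and a tool call to move; the robot and the scene stay as the last step left them, time stands still between calls to the robot, and variables do not carry over. Pictures are saved under pics/ and viewed, at most 10 in all, crops included, and the job is handed in when it is done.

Besides the shell and the picture viewer there is one more tool, called as name([rows], argument=value, ...), one row to a line, values as JSON. jog_arm: Moves the arm, as the interface text tells. Its arguments: {"type":"object","properties":{"rows":{"type":"array"},"claw":{"type":"number"}},"required":["rows"]}

```bash
mkdir -p pics
cat > h.py <<'E'
import numpy as np,cv2
from station import *
def save(cam,fn):
    m=camera_model(cam); im=capture(cam); cv2.imwrite('pics/'+fn,im[:,:,::-1]); return m,im
def ray(m,u,v):
    f=200/np.tan(np.radians(m['fovy'])/2)
    d=np.array(m['rotation'])@np.array([(u-m['cx'])/f,(v-m['cy'])/f,1]); return np.array(m['eye']),d
def onz(m,u,v,z):
    e,d=ray(m,u,v); return e+d*(z-e[2])/d[2]
def tri(m1,p1,m2,p2):
    A=[];b=[]
    for m,p in((m1,p1),(m2,p2)):
        e,d=ray(m,*p); d=d/np.linalg.norm(d); P=np.eye(3)-np.outer(d,d); A.append(P);b.append(P@e)
    return np.linalg.lstsq(np.vstack(A),np.hstack(b),rcond=None)[0]
def proj(m,X):
    f=200/np.tan(np.radians(m['fovy'])/2)
    c=np.array(m['rotation']).T@(np.array(X)-np.array(m['eye'])); return f*c[0]/c[2]+m['cx'],f*c[1]/c[2]+m['cy']
E
python3 - <<'E'
from h import *
np.set_printoptions(precision=4,suppress=True)
for c in('scene','side'):
    m,_=save(c,c+'0.png'); print(c,m)
print(finger_overhang); s=sense(); print(s['time_s'],s['tcp_pos'],s['ee_rot'],s['gripper_width'],s['wrist_force'])
E
```

```text
scene {'fovy': 45.215118707254994, 'cx': 315.78380503765436, 'cy': 198.52270609724587, 'eye': array([1.4847, 0.0319, 0.7891]), 'rotation': array([[-0.0516,  0.6285, -0.7761],
       [ 0.9984,  0.0158, -0.0535],
       [-0.0213, -0.7776, -0.6283]])}
side {'fovy': 44.340401067091676, 'cx': 317.1238856916477, 'cy': 192.25363076267186, 'eye': array([-0.1682, -0.818 ,  0.9028]), 'rotation': array([[ 0.7323, -0.398 ,  0.5525],
       [-0.6806, -0.4544,  0.5747],
       [ 0.0223, -0.7969, -0.6037]])}
0.0697
0.1 [0.2327 0.5796 0.2913] [[ 0.9279 -0.3727 -0.0006]
 [-0.3727 -0.9279 -0.0018]
 [ 0.0001  0.0019 -1.    ]] 0.99950821423346 [-0.7911 -0.3235 -0.6599]
```

View pics/scene0.png

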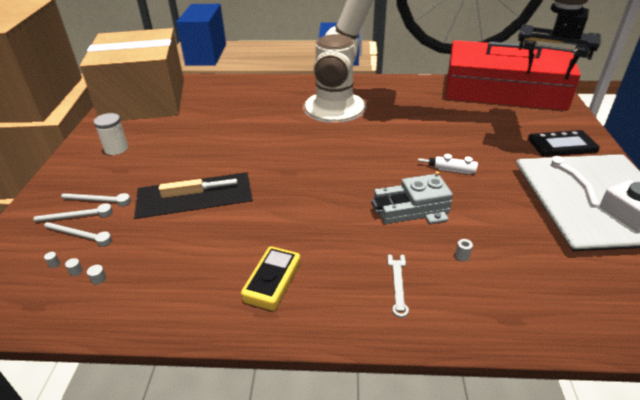

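View pics/side0.png

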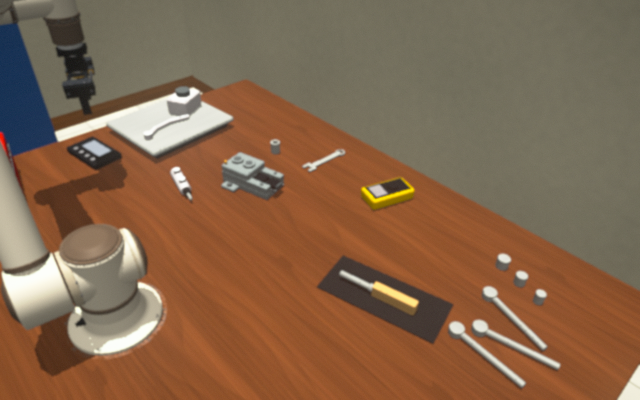

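Scene: drift handle from (161,190) to shaft tip (236,182), mat (137-252,175-215), caliper at (413,197) with mouth to the left (-y) and pad tail at about (375,206). Side: tip (342,273), handle end (416,303), pad tail about (282,183).

Run:
```python
from h import *
np.set_printoptions(precision=4,suppress=True)
a=camera_model('scene');b=camera_model('side')
for n,p,q in(('tip',(236,182),(341,273)),('handle end',(161,189),(416,302)),('padtail',(375,206),(282,186)),('boss',(420,185),(238,157)),('boss2',(436,183),(249,158))):print(n,tri(a,p,b,q))
for n,p in(('matBL',(137,213)),('matBR',(252,201)),('matTL',(138,188)),('matTR',(249,175))):print(n,onz(a,*p,0.004))
for c,m,x0,y0,x1,y1 in(('scene',a,360,160,490,230),('side',b,210,140,300,205)):
    im=cv2.imread(f'pics/{c}0.png')[y0:y1,x0:x1]; im=cv2.resize(im,None,fx=6,fy=6,interpolation=2); cv2.imwrite(f'pics/{c}crop.png',im)
```

```text
tip [ 0.464  -0.2529  0.0153]
handle end [ 0.5178 -0.4397  0.0295]
padtail [0.5744 0.1114 0.0284]
boss [0.5254 0.2361 0.0752]
boss2 [0.5518 0.2501 0.0772]
matBL [ 0.5849 -0.4859  0.004 ]
matBR [ 0.5295 -0.2001  0.004 ]
matTL [ 0.4819 -0.519   0.004 ]
matTR [ 0.4157 -0.2263  0.004 ]
```

jog_arm([
  [[0.04,0.028,0,0],[0.04,0.028,0,0],[0.04,0.028,0,0],[0.04,0.028,0,0],[0.04,0.028,0,0],[0.04,0.028,0,0],[0.04,0.028,0,0],[0.04,0.028,0,0],[0.04,0.028,0,0],[0.04,0.028,0,0],[0,0,0,0.15],[0,0,0,0.15],[0,0,0,0.15],[0,0,0,0.15],[0,0,0,0.15],[0,0,0,0.15],[0,0,0,0],[0,0,0,0]],
])

```text
time_s: 2.35
tcp_pos: [0.4996, 0.1711, 0.292]
ee_rot: [[0.287, -0.958, -0.0], [-0.958, -0.287, -0.0], [0.0, 0.0, -1.0]]
wrist_force: [-0.1, -0.2, 0.0]
gripper_width: 0.999
gripper_force: 0.0
```

Run:
```python
from h import *
np.set_printoptions(precision=4,suppress=True)
m,_=save('wrist','w1.png'); print(m); s=sense(); print(s['time_s'],s['joints'],s['tcp_pos'],s['ee_rot'])
np.save('w1.npy',m,allow_pickle=True)
```

```text
{'fovy': 64.77584603433002, 'cx': 322.785882958611, 'cy': 197.99847869467015, 'eye': array([0.5206, 0.0962, 0.3862]), 'rotation': array([[-0.9583, -0.2737, -0.0823],
       [-0.2858,  0.919 ,  0.2717],
       [ 0.0013,  0.2839, -0.9589]])}
2.4 [ 36.5122  12.6195 -13.0908  -0.0022 -64.3072 -19.8572] [0.4997 0.1711 0.2921] [[ 0.2866 -0.9581 -0.0003]
 [-0.9581 -0.2866 -0.0002]
 [ 0.0001  0.0003 -1.    ]]
```

View pics/w1.png

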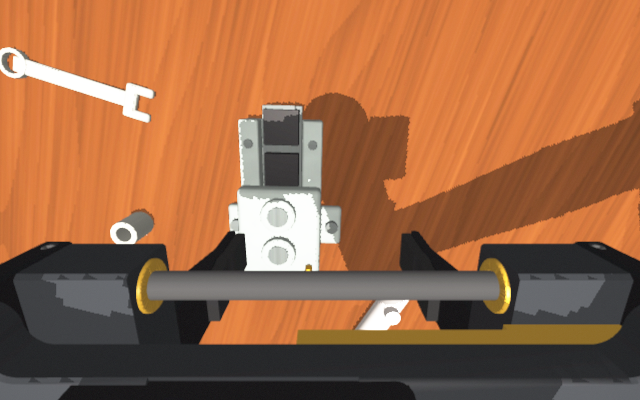

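Wrist: rail mouth corners at (239,120) and (321,122), bridge front edge (240,189)-(322,189), pad tail top edge from (263,105) to (301,106), blocks below; bosses at (278,216) and (279,252).

Run:
```python
from h import *
np.set_printoptions(precision=4,suppress=True)
m=np.load('w1.npy',allow_pickle=True).item()
for n,p,z in(('mouthL',(239,120),.043),('mouthR',(321,122),.043),('brL',(240,188),.065),('brR',(321,189),.065),('boss1',(277,215),.076),('boss2',(279,252),.076),('tailL',(263,105),.038),('tailR',(301,106),.038),('block1R',(300,146),.038)):print(n,onz(m,*p,z))
a=camera_model('scene');b=camera_model('side')
im=cv2.imread('pics/w1.png')[90:200,225:335]; cv2.imwrite('pics/w1c.png',cv2.resize(im,(770,600),interpolation=2))
```

```text
mouthL [0.6006 0.1363 0.043 ]
mouthR [0.517  0.1135 0.043 ]
brL [0.5796 0.2015 0.065 ]
brR [0.4976 0.1782 0.065 ]
boss1 [0.5344 0.2154 0.076 ]
boss2 [0.5219 0.2559 0.076 ]
tailL [0.5808 0.1145 0.038 ]
tailR [0.5419 0.1039 0.038 ]
block1R [0.5317 0.1449 0.038 ]
```

View pics/w1c.png

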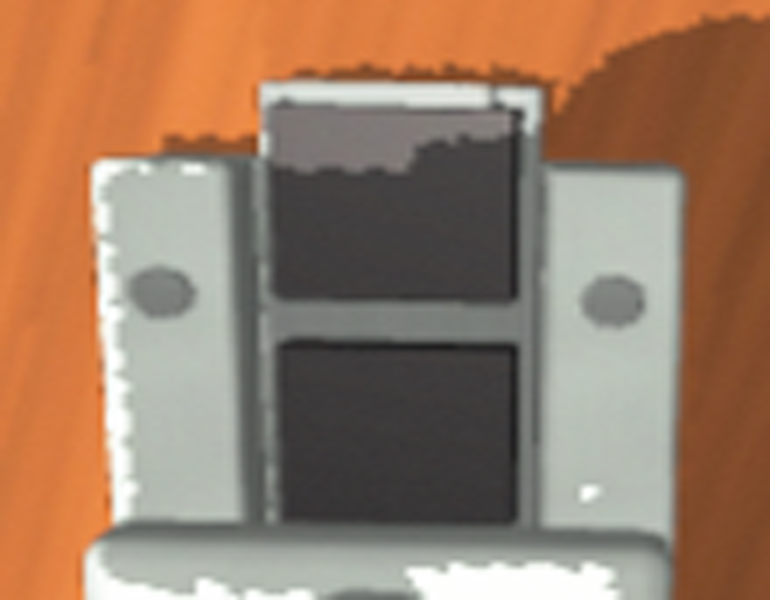

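jog_arm([
  [[0.04,0.015,0,0],[0.04,0.015,0,0],[0.04,0.015,0,0],[0.04,0.015,0,0],[0.04,0.015,0,0],[0.04,0.015,0,0],[0.04,0.015,0,0],[0.04,0.015,0,0],[0.04,0.015,0,0],[0.04,0.015,0,0],[0,0,0,0],[0,0,0,0],[0,0,0,0]],
])

```text
time_s: 4.03
tcp_pos: [0.4701, -0.2542, 0.2924]
ee_rot: [[0.287, -0.958, 0.0], [-0.958, -0.287, 0.0], [-0.0, -0.0, -1.0]]
wrist_force: [1.0, 0.2, -0.4]
gripper_width: 0.999
gripper_force: 0.0
```

Run:
```python
from h import *
m,_=save('wrist','w2.png'); np.save('w2.npy',m,allow_pickle=True)
```

jog_arm([
  [[0.03,0,0.025,0],[0.03,0,0.025,0],[0,0,0.025,0],[0,0,0.025,0],[0,0,0,0],[0,0,0,0]],
])

```text
time_s: 4.82
tcp_pos: [0.4879, -0.3124, 0.1935]
ee_rot: [[0.286, -0.958, 0.002], [-0.958, -0.286, -0.001], [0.001, -0.001, -1.0]]
wrist_force: [-0.0, 0.4, -0.2]
gripper_width: 1.002
gripper_force: 0.0
```

Run:
```python
from h import *
m,b=save('wrist','w3.png'); np.save('w3.npy',m,allow_pickle=True)
a=cv2.imread('pics/w2.png'); b=cv2.imread('pics/w3.png')
cv2.imwrite('pics/w23.png',cv2.resize(np.vstack([a[:290],b[:290]]),(640,580)))
s=sense();print(s['time_s'],s['tcp_pos'],s['ee_rot'],s['joints'])
```

```text
4.875 [ 0.48797065 -0.31244016  0.19377544] [[ 0.28620683 -0.95816471  0.00245697]
 [-0.958166   -0.28621039 -0.0012376 ]
 [ 0.00188904 -0.00199998 -0.99999622]] [-1.66099221e+01  2.26533423e+01 -1.39419819e+01  3.45829866e-02
 -5.32495109e+01  3.32204063e+01]
```

View pics/w23.png

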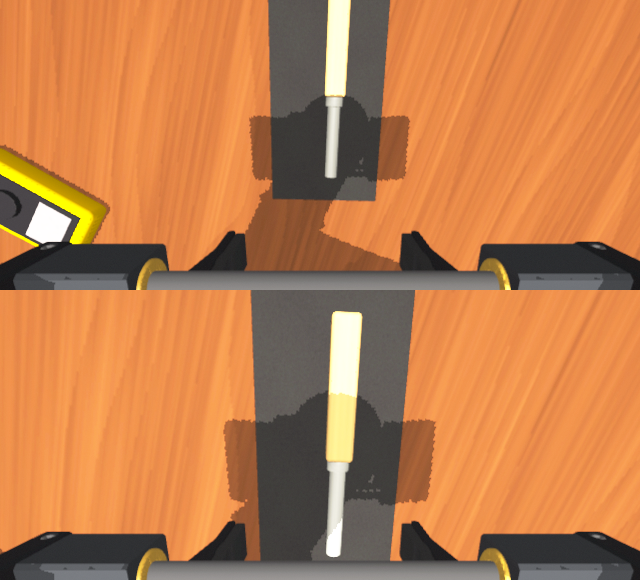

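Top (w2): handle front edge at about (336,96), shaft tip end (331,178). Bottom (w3): handle front edge centre (340,172), rear edge centre (347,21), tip end (333.5,266), mat either side.

Run:
```python
from h import *
np.set_printoptions(precision=4,suppress=True)
m=np.load('w2.npy',allow_pickle=True).item();k=np.load('w3.npy',allow_pickle=True).item()
F=tri(m,(336,96),k,(340,172));T=tri(m,(331,178),k,(333.5,266)); print('front',F,'tip',T)
for z in(.036,):
  f=onz(k,340,172,z);r=onz(k,347,21,z);print(f,r,np.linalg.norm(f-r))
  d=(f-r)/np.linalg.norm(f-r);print('head',np.degrees(np.arctan2(d[1],d[0])),'grip',f-d*.035, f-d*.05)
t=onz(k,333.5,266,.019);print('tip',t);o=f-d*.05;print(o+d*.14)
print('mat', [onz(k,*p,.004) for p in((251,0),(414,0),(400,150),(260,250))])
s=sense();R=np.array(s['ee_rot']);p=np.array(s['tcp_pos']);g=f-d*.035;g[2]=.075
print('tool shift',R.T@(g-p), 'toolx head',np.degrees(np.arctan2(R[1,0],R[0,0]))+180)
```

```text
front [ 0.4802 -0.3415  0.0367] tip [ 0.4581 -0.2527  0.0247]
[ 0.4805 -0.3412  0.036 ] [ 0.5086 -0.4474  0.036 ] 0.10982312454964636
head 104.84553422169418 grip [ 0.4894 -0.375   0.036 ] [ 0.4933 -0.3895  0.036 ]
tip [ 0.4572 -0.2497  0.019 ]
[ 0.4574 -0.2542  0.036 ]
mat [array([ 0.586 , -0.4475,  0.004 ]), array([ 0.4623, -0.4843,  0.004 ]), array([ 0.4313, -0.3699,  0.004 ]), array([ 0.529 , -0.2381,  0.004 ])]
tool shift [0.0602 0.0168 0.1189] toolx head 106.63103053531962
```

jog_arm([
  [[0.03,0.0085,0,0],[0.03,0.0085,0,0],[0,0,0,0.031],[0,0,0.03,0],[0,0,0.03,0],[0,0,0.025,0],[0,0,0.02,0],[0,0,0.014,0],[0,0,0,0],[0,0,0,0],[0,0,0,0]],
])

```text
time_s: 6.25
tcp_pos: [0.4886, -0.3748, 0.0742]
ee_rot: [[0.255, -0.967, 0.002], [-0.967, -0.255, -0.001], [0.001, -0.002, -1.0]]
wrist_force: [0.5, 2.1, 4.4]
gripper_width: 1.0
gripper_force: 2.3
```

jog_arm([
  [[0,0,0,0],[0,0,0,0],[0,0,0,0],[0,0,0,0],[0,0,0,0],[0,0,0,0],[0,0,0,0],[0,0,0,0]],
], claw=0)

```text
time_s: 7.25
tcp_pos: [0.4881, -0.3755, 0.0742]
ee_rot: [[0.256, -0.967, 0.001], [-0.967, -0.256, -0.001], [0.001, -0.001, -1.0]]
wrist_force: [-1.2, -0.8, 5.0]
gripper_width: 0.251
gripper_force: 31.0
```

jog_arm([
  [[0,0,-0.01,0],[0,0,-0.02,0],[0,0,-0.03,0],[0,0,-0.03,0],[0,0,-0.02,0],[0,0,0,0],[0,0,0,0],[0,0,0,0]],
])

```text
time_s: 8.25
tcp_pos: [0.4871, -0.3746, 0.1817]
ee_rot: [[0.255, -0.967, -0.003], [-0.967, -0.255, 0.002], [-0.002, 0.002, -1.0]]
wrist_force: [0.4, -0.3, -1.9]
gripper_width: 0.251
gripper_force: 30.0
```

Run:
```python
from h import *
np.set_printoptions(precision=4,suppress=True)
s=sense();R=np.array(s['ee_rot']);p=np.array(s['tcp_pos']);print(s['time_s'],p,s['wrist_force'],s['moment'],s['joints'])
print('mouth end look')
m,im=save('wrist','w4.png');np.save('w4.npy',m,allow_pickle=True)
```

```text
8.25 [ 0.4871 -0.3746  0.1817] [ 0.4144 -0.3427 -1.9429] [ 0.0635 -0.0194  0.0327] [-22.4922  26.5528  -9.3639  -0.0257 -54.2581  37.2727]
mouth end look
```

View pics/w4.png

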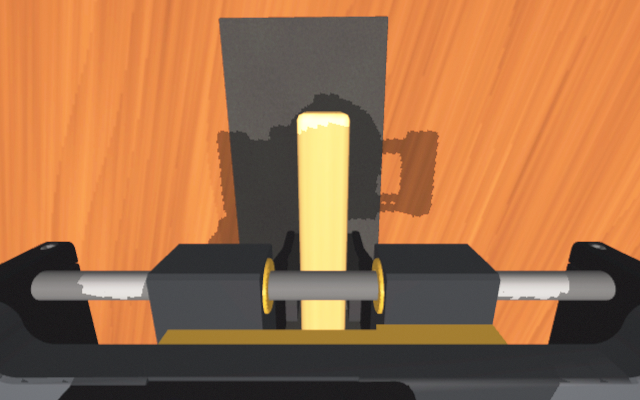

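jog_arm([
  [[0,0,0,-0.016],[-0.025,-0.017,0,0],[-0.025,-0.017,0,0],[-0.025,-0.017,0,0],[-0.025,-0.017,0,0],[-0.025,-0.017,0,0],[-0.025,-0.017,0,0],[-0.025,-0.017,0,0],[-0.025,-0.017,0,0],[-0.025,-0.017,0,0],[-0.025,-0.017,0,0],[-0.025,-0.017,0,0],[-0.025,-0.016,0,0],[0,0,0,0],[0,0,0.03,0],[0,0,0.03,0],[0,0,0,0],[0,0,0,0],[0,0,0,0]],
])

```text
time_s: 10.68
tcp_pos: [0.603, -0.0313, 0.1249]
ee_rot: [[0.271, -0.963, 0.003], [-0.963, -0.271, 0.0], [0.0, -0.003, -1.0]]
wrist_force: [0.1, -0.2, -2.7]
gripper_width: 0.246
gripper_force: 30.0
```

Run:
```python
from h import *
np.set_printoptions(precision=4,suppress=True)
s=sense();R=np.array(s['ee_rot']);p=np.array(s['tcp_pos']);print(s['time_s'],p,s['wrist_force'])
tip=p-.125*R[:,0]+.0552*R[:,2];print('tip',tip)
a,A=save('scene','s5.png');b,B=save('side','d5.png')
print(proj(a,tip),proj(b,tip),proj(a,(.5615,.109,.029)),proj(b,(.5615,.109,.029)))
x=cv2.resize(A[130:240,340:470,::-1],None,fx=5,fy=5,interpolation=2)[:300*2]
y=cv2.resize(B[130:240,220:350,::-1],None,fx=5,fy=5,interpolation=2)
cv2.imwrite('pics/c5.png',cv2.resize(np.hstack([x,y]),(800,338)))
```

```text
10.675 [ 0.603  -0.0313  0.1249] [ 0.1496 -0.201  -2.6589]
tip [0.5693 0.0891 0.0696]
(np.float64(365.35336186326526), np.float64(192.3201181939041)) (np.float64(284.23350309096867), np.float64(177.9374298793357)) (np.float64(372.6176613068642), np.float64(203.3709009323624)) (np.float64(278.17824883273704), np.float64(187.10806978519142))
```

View pics/c5.png

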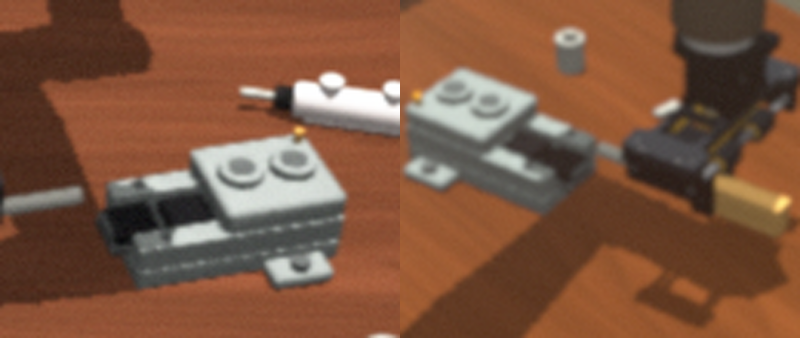

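The tip (≈367,193 scene) sits above and about 20 mm short of the pad tail (≈373,204), in line with the channel.

jog_arm([
  [[0,0.0025,0,0],[0,0,0.015,0],[0,0,0.015,0],[0,0,0.01,0],[0,0,0,0],[0,0,0,0],[0,0,0,0],[0,0,0,0]],
])

```text
time_s: 11.78
tcp_pos: [0.5999, -0.0318, 0.0838]
ee_rot: [[0.271, -0.963, 0.001], [-0.963, -0.271, 0.0], [0.0, -0.001, -1.0]]
wrist_force: [-0.9, 0.1, -1.2]
gripper_width: 0.25
gripper_force: 30.0
```

jog_arm([
  [[-0.003,0,0,0],[-0.003,0,0,0],[-0.003,0,0,0],[-0.003,0,0,0],[0,0,0,0],[0,0,0,0]],
])

```text
time_s: 12.52
tcp_pos: [0.5964, -0.0203, 0.0832]
ee_rot: [[0.271, -0.963, -0.0], [-0.963, -0.271, -0.0], [0.0, 0.0, -1.0]]
wrist_force: [0.6, 0.3, -2.2]
gripper_width: 0.252
gripper_force: 30.0
```

jog_arm([
  [[-0.002,0,0,0],[-0.002,0,0,0],[-0.002,0,0,0],[-0.002,0,0,0],[-0.002,0,0,0],[-0.002,0,0,0],[0,0,0,0]],
])

```text
time_s: 13.4
tcp_pos: [0.5931, -0.0086, 0.0833]
ee_rot: [[0.271, -0.963, -0.0], [-0.963, -0.271, 0.0], [-0.0, -0.0, -1.0]]
wrist_force: [0.3, 0.5, -2.3]
gripper_width: 0.252
gripper_force: 30.0
```

jog_arm([
  [[-0.002,0,0,0],[-0.002,0,0,0],[-0.002,0,0,0],[-0.002,0,0,0],[-0.002,0,0,0]],
])

```text
time_s: 14.02
tcp_pos: [0.5904, 0.001, 0.0833]
ee_rot: [[0.271, -0.963, 0.0], [-0.963, -0.271, -0.0], [0.0, -0.0, -1.0]]
wrist_force: [0.6, -2.1, -2.0]
gripper_width: 0.25
gripper_force: 30.0
```

Run:
```python
from h import *
np.set_printoptions(precision=4,suppress=True)
s=sense();R=np.array(s['ee_rot']);p=np.array(s['tcp_pos']);print(s['time_s'],p,s['wrist_force'],s['moment'])
tip=p-.125*R[:,0]+.0552*R[:,2];print('tip',tip)
a,A=save('scene','s6.png');b,B=save('side','d6.png')
x=cv2.resize(A[130:240,340:470,::-1],None,fx=5,fy=5,interpolation=2)[:300*2]
y=cv2.resize(B[130:240,220:350,::-1],None,fx=5,fy=5,interpolation=2)
cv2.imwrite('pics/c6.png',cv2.resize(np.hstack([x,y]),(800,338)))
```

```text
14.025 [0.5904 0.001  0.0833] [ 0.6048 -2.1388 -2.0447] [-0.3264 -0.1389 -0.0253]
tip [0.5566 0.1214 0.0281]
```

View pics/c6.png

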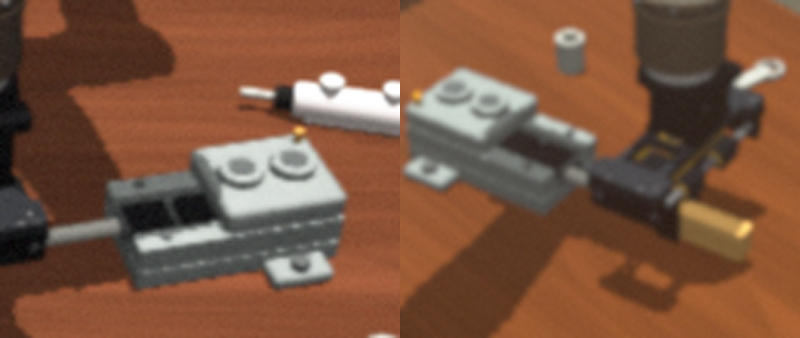

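The tip is on the pad tail, pad moving, about level with the mouth; pushing force about 2 N.

jog_arm([
  [[-0.002,0,0,0],[-0.002,0,0,0],[-0.002,0,0,0],[-0.002,0,0,0],[-0.002,0,0,0],[-0.002,0,0,0],[-0.002,0,0,0],[-0.001,0,0,0],[-0.001,0,0,0]],
])

```text
time_s: 15.25
tcp_pos: [0.5861, 0.0163, 0.0833]
ee_rot: [[0.271, -0.963, 0.0], [-0.963, -0.271, 0.0], [-0.0, -0.0, -1.0]]
wrist_force: [0.9, -2.0, -1.9]
gripper_width: 0.247
gripper_force: 30.0
```

jog_arm([
  [[-0.0005,0,0,0],[-0.0005,0,0,0]],
])

```text
time_s: 15.5
tcp_pos: [0.5859, 0.0172, 0.0833]
ee_rot: [[0.271, -0.963, 0.0], [-0.963, -0.271, -0.0], [0.0, -0.0, -1.0]]
wrist_force: [0.2, -0.5, -2.1]
gripper_width: 0.248
gripper_force: 30.0
```

jog_arm([
  [[-0.0005,0,0,0],[-0.0005,0,0,0]],
])

```text
time_s: 15.75
tcp_pos: [0.5856, 0.0182, 0.0833]
ee_rot: [[0.271, -0.963, 0.0], [-0.963, -0.271, 0.0], [0.0, -0.0, -1.0]]
wrist_force: [-0.1, -2.0, -1.9]
gripper_width: 0.253
gripper_force: 30.0
```

jog_arm([
  [[-0.0006,0,0,0],[-0.0006,0,0,0]],
])

```text
time_s: 16.0
tcp_pos: [0.5853, 0.0194, 0.0832]
ee_rot: [[0.271, -0.963, 0.0], [-0.963, -0.271, 0.0], [-0.0, -0.0, -1.0]]
wrist_force: [0.1, -2.4, -2.8]
gripper_width: 0.251
gripper_force: 30.0
```

jog_arm([
  [[-0.0006,0,0,0],[-0.0006,0,0,0]],
])

```text
time_s: 16.25
tcp_pos: [0.5849, 0.0206, 0.0833]
ee_rot: [[0.271, -0.963, -0.0], [-0.963, -0.271, 0.0], [-0.0, 0.0, -1.0]]
wrist_force: [0.7, -1.3, -1.7]
gripper_width: 0.252
gripper_force: 30.0
```

jog_arm([
  [[-0.0006,0,0,0],[-0.0006,0,0,0]],
])

```text
time_s: 16.5
tcp_pos: [0.5846, 0.0217, 0.0833]
ee_rot: [[0.271, -0.963, 0.0], [-0.963, -0.271, 0.0], [0.0, -0.0, -1.0]]
wrist_force: [0.7, -0.8, -2.1]
gripper_width: 0.253
gripper_force: 30.0
```

jog_arm([
  [[-0.0006,0,0,0],[-0.0006,0,0,0]],
])

```text
time_s: 16.75
tcp_pos: [0.5843, 0.0229, 0.0833]
ee_rot: [[0.271, -0.963, 0.0], [-0.963, -0.271, 0.0], [0.0, -0.0, -1.0]]
wrist_force: [0.5, -1.2, -2.1]
gripper_width: 0.25
gripper_force: 30.0
```

jog_arm([
  [[-0.0006,0,0,0],[-0.0006,0,0,0]],
])

```text
time_s: 17.0
tcp_pos: [0.584, 0.024, 0.0833]
ee_rot: [[0.271, -0.963, 0.0], [-0.963, -0.271, 0.0], [-0.0, -0.0, -1.0]]
wrist_force: [-0.1, -1.9, -1.8]
gripper_width: 0.246
gripper_force: 30.0
```

jog_arm([
  [[-0.0006,0,0,0],[-0.0006,0,0,0]],
])

```text
time_s: 17.25
tcp_pos: [0.5837, 0.0252, 0.0833]
ee_rot: [[0.271, -0.963, 0.0], [-0.963, -0.271, 0.0], [0.0, -0.0, -1.0]]
wrist_force: [-0.1, -0.5, -1.9]
gripper_width: 0.253
gripper_force: 30.0
```

jog_arm([
  [[-0.0006,0,0,0],[-0.0006,0,0,0]],
])

```text
time_s: 17.5
tcp_pos: [0.5833, 0.0263, 0.0833]
ee_rot: [[0.271, -0.963, -0.0], [-0.963, -0.271, 0.0], [-0.0, -0.0, -1.0]]
wrist_force: [0.3, -1.7, -2.7]
gripper_width: 0.249
gripper_force: 30.0
```

jog_arm([
  [[-0.0006,0,0,0],[-0.0006,0,0,0]],
])

```text
time_s: 17.75
tcp_pos: [0.583, 0.0275, 0.0832]
ee_rot: [[0.271, -0.963, -0.0], [-0.963, -0.271, -0.0], [0.0, 0.0, -1.0]]
wrist_force: [0.7, -1.4, -2.0]
gripper_width: 0.249
gripper_force: 30.0
```

jog_arm([
  [[-0.0006,0,0,0],[-0.0006,0,0,0]],
])

```text
time_s: 18.0
tcp_pos: [0.5827, 0.0287, 0.0833]
ee_rot: [[0.271, -0.963, 0.0], [-0.963, -0.271, -0.0], [0.0, -0.0, -1.0]]
wrist_force: [0.6, -1.1, -1.8]
gripper_width: 0.25
gripper_force: 30.0
```

jog_arm([
  [[-0.0006,0,0,0],[-0.0006,0,0,0]],
])

```text
time_s: 18.25
tcp_pos: [0.5824, 0.0298, 0.0833]
ee_rot: [[0.271, -0.963, 0.0], [-0.963, -0.271, -0.0], [0.0, -0.0, -1.0]]
wrist_force: [0.2, -1.8, -2.5]
gripper_width: 0.246
gripper_force: 30.0
```

jog_arm([
  [[-0.0006,0,0,0],[-0.0006,0,0,0]],
])

```text
time_s: 18.5
tcp_pos: [0.582, 0.0309, 0.0833]
ee_rot: [[0.271, -0.963, 0.0], [-0.963, -0.271, 0.0], [-0.0, -0.0, -1.0]]
wrist_force: [-0.1, -1.2, -2.4]
gripper_width: 0.247
gripper_force: 30.0
```

jog_arm([
  [[-0.0006,0,0,0],[-0.0006,0,0,0]],
])

```text
time_s: 18.75
tcp_pos: [0.5817, 0.0321, 0.0832]
ee_rot: [[0.271, -0.963, -0.0], [-0.963, -0.271, -0.0], [0.0, 0.0, -1.0]]
wrist_force: [0.6, -1.5, -2.1]
gripper_width: 0.244
gripper_force: 30.0
```

jog_arm([
  [[-0.0006,0,0,0],[-0.0006,0,0,0]],
])

```text
time_s: 19.0
tcp_pos: [0.5814, 0.0333, 0.0833]
ee_rot: [[0.271, -0.963, 0.0], [-0.963, -0.271, -0.0], [0.0, -0.0, -1.0]]
wrist_force: [-0.3, -1.9, -2.1]
gripper_width: 0.25
gripper_force: 30.0
```

jog_arm([
  [[-0.0006,0,0,0],[-0.0006,0,0,0]],
])

```text
time_s: 19.25
tcp_pos: [0.581, 0.0344, 0.0833]
ee_rot: [[0.271, -0.963, -0.0], [-0.963, -0.271, -0.0], [0.0, 0.0, -1.0]]
wrist_force: [0.3, -1.1, -2.5]
gripper_width: 0.244
gripper_force: 30.0
```

jog_arm([
  [[-0.0006,0,0,0],[-0.0006,0,0,0]],
])

```text
time_s: 19.5
tcp_pos: [0.5807, 0.0356, 0.0832]
ee_rot: [[0.271, -0.963, 0.0], [-0.963, -0.271, -0.0], [0.0, -0.0, -1.0]]
wrist_force: [0.0, -1.3, -2.7]
gripper_width: 0.25
gripper_force: 30.0
```

jog_arm([
  [[-0.0006,0,0,0],[-0.0006,0,0,0]],
])

```text
time_s: 19.75
tcp_pos: [0.5804, 0.0367, 0.0832]
ee_rot: [[0.271, -0.963, 0.0], [-0.963, -0.271, -0.0], [0.0, 0.0, -1.0]]
wrist_force: [-0.2, -2.3, -2.0]
gripper_width: 0.249
gripper_force: 30.0
```

jog_arm([
  [[-0.0006,0,0,0],[-0.0006,0,0,0]],
])

```text
time_s: 20.0
tcp_pos: [0.5801, 0.0379, 0.0833]
ee_rot: [[0.271, -0.963, 0.0], [-0.963, -0.271, -0.0], [0.0, 0.0, -1.0]]
wrist_force: [-0.1, -1.4, -1.8]
gripper_width: 0.251
gripper_force: 30.0
```

jog_arm([
  [[-0.0006,0,0,0],[-0.0006,0,0,0]],
])

```text
time_s: 20.25
tcp_pos: [0.5797, 0.039, 0.0833]
ee_rot: [[0.271, -0.963, -0.0], [-0.963, -0.271, -0.0], [0.0, 0.0, -1.0]]
wrist_force: [0.6, -1.8, -1.5]
gripper_width: 0.253
gripper_force: 30.0
```

jog_arm([
  [[-0.0006,0,0,0],[-0.0006,0,0,0]],
])

```text
time_s: 20.5
tcp_pos: [0.5794, 0.0402, 0.0832]
ee_rot: [[0.271, -0.963, -0.0], [-0.963, -0.271, -0.0], [-0.0, 0.0, -1.0]]
wrist_force: [0.4, -0.5, -1.9]
gripper_width: 0.251
gripper_force: 30.0
```

jog_arm([
  [[-0.0006,0,0,0],[-0.0006,0,0,0]],
])

```text
time_s: 20.75
tcp_pos: [0.5791, 0.0414, 0.0832]
ee_rot: [[0.271, -0.963, 0.0], [-0.963, -0.271, 0.0], [0.0, -0.0, -1.0]]
wrist_force: [0.6, -2.1, -1.9]
gripper_width: 0.244
gripper_force: 30.0
```

jog_arm([
  [[-0.0006,0,0,0],[-0.0006,0,0,0]],
])

```text
time_s: 21.0
tcp_pos: [0.5788, 0.0425, 0.0832]
ee_rot: [[0.271, -0.963, -0.0], [-0.963, -0.271, -0.0], [0.0, 0.0, -1.0]]
wrist_force: [0.8, -2.1, -2.6]
gripper_width: 0.248
gripper_force: 30.0
```

jog_arm([
  [[-0.0006,0,0,0],[-0.0006,0,0,0]],
])

```text
time_s: 21.25
tcp_pos: [0.5785, 0.0436, 0.0833]
ee_rot: [[0.271, -0.963, -0.0], [-0.963, -0.271, -0.0], [0.0, 0.0, -1.0]]
wrist_force: [1.8, -3.0, -0.7]
gripper_width: 0.25
gripper_force: 30.0
```

jog_arm([
  [[-0.0003,0,0,0],[0,0,0,0]],
])

```text
time_s: 21.5
tcp_pos: [0.5784, 0.0436, 0.0833]
ee_rot: [[0.271, -0.963, -0.0], [-0.963, -0.271, -0.0], [0.0, 0.0, -1.0]]
wrist_force: [0.5, -4.7, -2.0]
gripper_width: 0.251
gripper_force: 30.0
```

jog_arm([
  [[-0.0003,0,0,0],[0,0,0,0]],
])

```text
time_s: 21.75
tcp_pos: [0.5784, 0.0437, 0.0833]
ee_rot: [[0.27, -0.963, -0.0], [-0.963, -0.27, -0.001], [0.001, 0.0, -1.0]]
wrist_force: [1.6, -5.0, -2.4]
gripper_width: 0.248
gripper_force: 30.0
```

jog_arm([
  [[-0.0004,0,0,0],[0,0,0,0]],
])

```text
time_s: 22.0
tcp_pos: [0.5783, 0.0437, 0.0833]
ee_rot: [[0.27, -0.963, -0.0], [-0.963, -0.27, -0.001], [0.001, 0.0, -1.0]]
wrist_force: [1.6, -6.8, -2.2]
gripper_width: 0.254
gripper_force: 30.0
```

jog_arm([
  [[-0.0004,0,0,0],[-0.0004,0,0,0],[0,0,0,0],[0,0,0,0]],
])

```text
time_s: 22.5
tcp_pos: [0.5783, 0.0438, 0.0834]
ee_rot: [[0.27, -0.963, -0.0], [-0.963, -0.27, -0.002], [0.002, 0.0, -1.0]]
wrist_force: [2.0, -9.4, -2.9]
gripper_width: 0.255
gripper_force: 30.0
```

Force has risen to about 10 N with the tool stalled at a nose depth of about 137 mm, so the pad is home. Backing off.

jog_arm([
  [[0.002,0,0,0],[0.004,0,0,0],[0.008,0,0,0],[0.015,0,0,0],[0.02,0,0,0],[0.02,0,0,0],[0.015,0,0,0],[0,0,-0.02,0],[0,0,-0.03,0],[0,0,-0.03,0],[0,0,-0.01,0],[0,0,0,0.016],[0,0,0,0],[0,0,0,0]],
])

```text
time_s: 24.25
tcp_pos: [0.6001, -0.0356, 0.1718]
ee_rot: [[0.255, -0.967, -0.003], [-0.967, -0.255, -0.0], [-0.0, 0.003, -1.0]]
wrist_force: [-0.1, 0.3, -2.2]
gripper_width: 0.253
gripper_force: 30.0
```

Run:
```python
from h import *
np.set_printoptions(precision=4,suppress=True)
s=sense();R=np.array(s['ee_rot']);p=np.array(s['tcp_pos']);print(s['time_s'],p,R)
print(R.T@(np.array([.4883,-.375,.0742])-p))
```

```text
24.25 [ 0.6001 -0.0356  0.1718] [[ 0.2551 -0.9669 -0.0027]
 [-0.9669 -0.2551 -0.0004]
 [-0.0003  0.0027 -1.    ]]
[0.2997 0.1945 0.098 ]
```

jog_arm([
  [[0.025,0.016,0,0],[0.025,0.016,0,0],[0.025,0.016,0,0],[0.025,0.016,0,0],[0.025,0.016,0,0],[0.025,0.016,0,0],[0.025,0.016,0,0],[0.025,0.016,0,0],[0.025,0.016,0,0],[0.025,0.016,0,0],[0.025,0.016,0,0],[0.025,0.018,0,0],[0,0,0,0],[0,0,0.025,0],[0,0,0.025,0],[0,0,0.02,0],[0,0,0,0],[0,0,0,0],[0,0,0,0]],
])

```text
time_s: 26.62
tcp_pos: [0.4904, -0.3752, 0.1044]
ee_rot: [[0.256, -0.967, 0.002], [-0.967, -0.256, -0.001], [0.001, -0.002, -1.0]]
wrist_force: [0.1, 1.1, -2.1]
gripper_width: 0.248
gripper_force: 30.0
```

Run:
```python
from h import *
np.set_printoptions(precision=4,suppress=True)
s=sense();R=np.array(s['ee_rot']);p=np.array(s['tcp_pos']);print(s['time_s'],p,R,s['wrist_force'])
print(R.T@(np.array([.4883,-.375,.0742])-p))
_,A=save('scene','s7.png');_,B=save('side','d7.png')
x=cv2.resize(A[130:240,340:470,::-1],None,fx=5,fy=5,interpolation=2)
y=cv2.resize(B[220:330,320:450,::-1],None,fx=5,fy=5,interpolation=2)
cv2.imwrite('pics/c7.png',cv2.resize(np.hstack([x,y]),(800,338)))
```

```text
26.625 [ 0.4904 -0.3752  0.1044] [[ 0.2556 -0.9668  0.0019]
 [-0.9668 -0.2556 -0.001 ]
 [ 0.0015 -0.0016 -1.    ]] [ 0.1338  1.0563 -2.1293]
[-0.0007  0.002   0.0302]
```

View pics/c7.png

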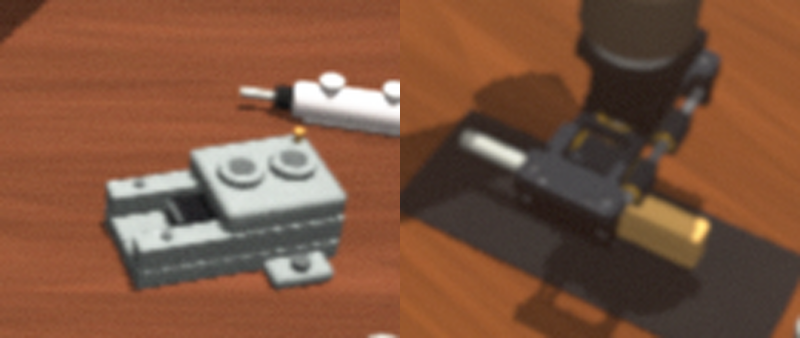

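The pad is well inside the channel (tail at crop (170,205)); the drift is level above the mat.

jog_arm([
  [[0,0.002,0.01,0],[0,0,0.01,0],[0,0,0.005,0],[0,0,0.002,0],[0,0,0.001,0],[0,0,0,0],[0,0,0,0],[0,0,0,0]],
])

```text
time_s: 27.72
tcp_pos: [0.4878, -0.3756, 0.0755]
ee_rot: [[0.255, -0.967, 0.0], [-0.967, -0.255, -0.0], [0.0, -0.0, -1.0]]
wrist_force: [0.8, -0.4, -2.1]
gripper_width: 0.252
gripper_force: 30.0
```

jog_arm([
  [[0,0,0.0007,0],[0,0,0.0006,0],[0,0,0,0],[0,0,0,0]],
])

```text
time_s: 28.22
tcp_pos: [0.4878, -0.3756, 0.0742]
ee_rot: [[0.255, -0.967, 0.0], [-0.967, -0.255, -0.0], [0.0, -0.0, -1.0]]
wrist_force: [0.1, 1.2, 0.5]
gripper_width: 0.246
gripper_force: 31.1
```

jog_arm([
  [[0,0,0,0],[0,0,0,0],[0,0,0,0],[0,0,0,0],[0,0,0,0],[0,0,0,0],[0,0,0,0],[0,0,0,0]],
], claw=0.8)

```text
time_s: 29.22
tcp_pos: [0.4881, -0.3757, 0.0742]
ee_rot: [[0.255, -0.967, 0.001], [-0.967, -0.255, -0.0], [0.001, -0.001, -1.0]]
wrist_force: [0.9, 1.0, 2.5]
gripper_width: 0.798
gripper_force: 1.1
```

jog_arm([
  [[0,0,-0.01,0],[0,0,-0.02,0],[0,0,-0.03,0],[0,0,-0.04,0],[0,0,-0.04,0],[-0.03,0,0,0],[-0.03,0,0,0],[0,0,0,0],[0,0,0,0],[0,0,0,0]],
])

```text
time_s: 30.48
tcp_pos: [0.4725, -0.3182, 0.2138]
ee_rot: [[0.255, -0.967, -0.0], [-0.967, -0.255, -0.0], [-0.0, 0.0, -1.0]]
wrist_force: [-0.2, 0.3, 0.2]
gripper_width: 0.799
gripper_force: 0.0
```

Run:
```python
from h import *
m,A=save('wrist','w8.png');_,S=save('scene','s8.png')
x=A[:290,:,::-1];y=cv2.resize(S[150:250,130:350,::-1],(640,290))
cv2.imwrite('pics/c8.png',np.vstack([x,y]))
```

```text
(no output)
```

View pics/c8.png

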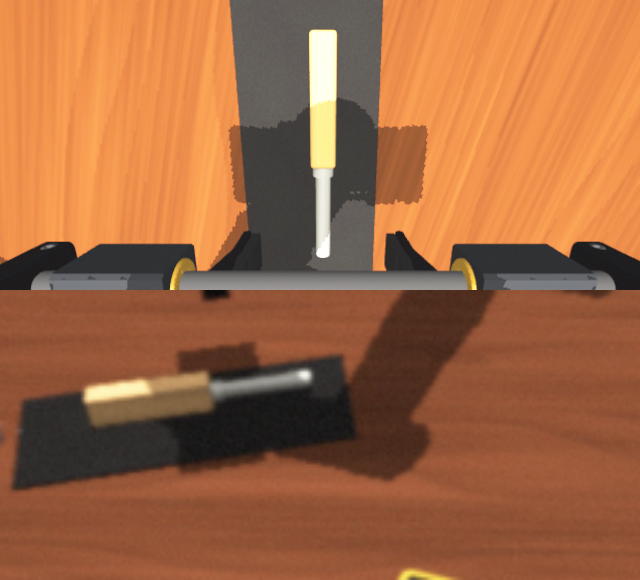

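The drift lies flat and upright on the mat (handle (323,100) in the wrist view), released.

```bash
python3 -c "
from station import *
print(finish_job())"
```

```text
the job is handed in; nothing more can be done
None
```

I pushed the pad until it stalled against the abutment at about 10 N, then laid the drift back upright on the mat and released it; I handed the job in at about 31 s, and it returned no verdict.

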